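# Prime the icing depositor and hold its key switch on

### The job

On the icing depositor's control console, press the white priming plunger all the way down to its stop, then take the red key from the key block, push it fully home into the key switch past its sticky pins, and only then turn it clockwise (seen from above) a quarter turn to the stop. The switch springs back, so finish while still gripping the key and holding it turned. Leave the blue and green keys, the cupcake and the steel bowl where they are.

Things in the scene. Friction and masses are not known exactly. Their poses are not given: they have to be found in the camera images.
- key_block: Fixed grey block, 60 (x) x 170 (y) x 36 mm high, with three slots 55 mm apart along its y (at -55, 0, +55), one key in each, in any order, each key's axes as the block's; origin at the centre of its underside.
- console: Fixed steel console with a blue top, 130 (x) x 190 (y) x 80 mm high; origin at the centre of its underside. The key switch is at its y = -50 mm, the plunger at y = +50 mm, both at x = 0. Two hidden sticky pins, 11 and 18 mm down at the two ends of the lock's slot, stand 3.5 mm into it: pushing the key past them takes 5 to 15 N down; if it sticks, a slight twist to and fro frees it.
- lock_mouth (a point): Key switch: brass cylinder 40 mm across with a dark slot, on the console's top. The point is the centre of the slot's mouth, level with the brass face (81 mm above the table); z up, y along the slot's length, x across it; the axes turn with the cylinder. The slot is 15.2 x 6.2 mm, 32 mm deep, its mouth a 45 degree funnel 3 mm wider all round. The key goes in either way round.
- lock (a joint): Angle of the key switch in rad: 0 at rest, grows clockwise seen from above, stop at 1.57 (a quarter turn). A spring turns it back when let go (about 0.02 N m at the start, 0.09 N m at the stop). The key has about 0.1 rad of play in the slot. Turn it only with the key fully home.
- plunger_top (a point): White round plunger head, 40 mm across and 13 mm thick, on a steel stem on the same console, 100 mm from the key switch (towards the switch's own +y as it stands at rest). The point is the centre of its flat top, about 125 mm above the table when up; z up.
- plunger (a joint): Travel of the plunger in m: 0 up, 0.015 fully down at its stop. It takes 3 N to start and 8 N at the stop, and springs up again.
- red_key_head (a point): Red key standing upright, blade down, in the key block; 72 mm tall, 45 g. Head: red plastic block 12 mm thick (x), 32 wide (y), 44 tall, its flat underside on the key block. Blade: steel, 14 mm wide (y), 5 thick (x), 28 long, the last 10 mm tapering to 6 x 2.5. The point is in the head, 24 mm above its underside, 52 mm above the blade's tip. z up; pinch across x. Same when turned half round.
- red_key_tip (a point): Centre of the lower end of the red key's blade; axes as for the head. Fully home it is 28 mm below the lock's mouth, the head's underside on the brass face.
- blue_key_head (a point): Same key but blue, in another slot of the key block; to be left alone. Point 24 mm above the head's underside.
- green_key_head (a point): Same key but green, in another slot of the key block; to be left alone. Point 24 mm above the head's underside.
- cupcake_mid (a point): Plain cupcake in a green paper case, 62 mm across, 48 mm tall, on the table; the point is half-way up. To be left alone.
- bowl: Steel bowl, 130 mm across, 55 mm tall, on the table; origin at the centre of its underside. To be left alone.
Not all that is in view belongs to the job. Of the things that look like the part that bears red_key_head, the middle-sized one is meant.

How it is judged:
By the outcome, as a careful person would: the job done as asked, in the order asked, and still so for the second after the job is handed in, while the arm keeps its last pose, push and grip.
It also fails if it takes over 64 s, if anything falls off the work surface, if the arm or the gripper's body presses on something with over 40 N, if the wrist force passes 120 N, or if a joint passes its speed limit or range.

### The arm

A 6-joint arm with a two-finger parallel gripper is mounted at the origin on the work surface. World frame = base frame: x ahead of the robot, y to its left, z up, the work surface at z = 0. Lengths are in m, angles in rad, forces in N, time in s.
With the tool pointing down it reaches from about 0.425 to 0.95 m from the base axis. Payload 3.5 kg.
Tool frame: the origin (TCP) lies at the very end of the fingers, on their centre line; the grasp point (between the pads) lies 19 mm behind it (ctrl.grip_point_offset is the distance from the TCP to the grasp point, in m); z points along the fingers, y is the line along which they close (so a half turn about z gives the same grasp; the last joint's range is limited). The gripper opens to 85 mm and grips with 20 to 120 N. Pads are 22 mm wide; open, the fingers measure 114 mm over their backs; the gripper's body (76 mm by 85 mm) begins 54 mm behind the grasp point. The pads swing forward as they close: fully open they stand 13 mm farther back than shut.
Start: joints at [-1.5, 0.286, 1.577, -0, 1.279, -0.15], TCP at [0.148, -0.659, 0.231] pointing down, gripper open.
Joint ranges: [-2.77, 2.77], [-0.9, 2.22], [0.21, 2.48], [-1.53, 4.67], [0.24, 2.81], [-2.84, 2.84]. Speed limits (rad/s): [2.79, 2.79, 3.14, 3.14, 3.14, 3.14].

### API

Orientations are given as a unit quaternion [x, y, z, w].
In Python, from plant import ctrl gives the robot as it stands. The module is installed in compiled form; this text tells all that it offers.
- The arm moves only by the shell command python3 -m pendant 'ROWS' [OPENING] [FORCE]. ROWS is JSON, a list of rows, each an object of numbers: "dx", "dy", "dz": the shift along the tool's x, y, z in cm; "twist": the turn about the tool's z in degrees. A call has 1 to 10 rows; each row is the pose to reach, as a shift and turn from the pose commanded when the call began, along the tool's axes at that moment; what a row does not reach only later rows make up. A row lasts 1/8 s, in which the tool goes at most 62.5 mm and 10.7 degrees, less where a joint would pass 70% of its speed; a pose out of reach is approached as far as the arm can. A call with a gripper value outside its range is refused whole. OPENING is the opening in per cent of the stroke, from 0 (shut) to 100 (fully open), set as the call begins (- or left out, the last holds). The fingers move at their own pace and stop on an object; FORCE is the grip in N (left out, the last holds). Time passes only in rows, so rows that repeat a pose let the fingers close. It gives the time, the measured TCP pose, the force, the opening and the grip force at its end, in the units of the state.
- ctrl.get_state(): the state, without advancing time (a new reading comes with each control period).
- ctrl.read_camera(name): name is "side" or "top"; returns a dict with "img" (400x640x3 uint8, red, green, blue), "depth" (400x640 float32, m along the optical axis (not along the pixel's ray), 0 where there is no reading), "camera_matrix" (3x3 intrinsics, pixels), "xyz" and "rotation" of the camera in the world. Camera axes: x right, y up, looking along -z (the intrinsics and any distortion apply to the point x, -y, -z); pixel columns grow to the right and rows downward; lengths in m; the calibration is good to about 2 mm. A picture is of the moment at which its call begins.
- ctrl.sign_off(): hands the job in; it is judged then, once.
The state is a dict: "time": time; "qpos": joint angles; "dq": joint speeds; "joint_efforts": joint torques, N m; "eef_pos": TCP position; "tcp_rot": TCP orientation; "contact_force": force on the tool from outside, world axes, zero at the start; "wrist_torque": the same for the moment, N m; "opening": opening from 0.0 (shut) to 1.0 (fully open); "finger_force": force on a finger pad.
Only numpy, scipy, OpenCV 4.12 (cv2) and the standard library are available. Lean on these libraries where they do the work, as an engineer would, in place of code of your own. Each camera call takes 0.05 s, during which the arm holds its last target. There are 200 camera calls.

## Working session

There is one attempt and no reset: what is moved stays moved. The work goes in short steps, Python scripts to look and compute and a shell command to move; the robot and the scene stay as the last step left them, time stands still between calls to the robot, and variables do not carry over. Pictures are saved under pics/ and viewed, at most 10 in all, crops included, and the job is handed in when it is done.

```bash
mkdir -p pics
cat > h.py <<'E'
from plant import ctrl
import numpy as np, cv2
def cam(n):
    c=ctrl.read_camera(n); return c
def pts(c):
    K=c["camera_matrix"];d=c["depth"];v,u=np.mgrid[:400,:640]
    p=np.stack([(u-K[0,2])/K[0,0]*d,-(v-K[1,2])/K[1,1]*d,-d],-1)
    R=np.array(c["rotation"])
    if R.shape!=(3,3):
        from scipy.spatial.transform import Rotation as Q; R=Q.from_quat(R).as_matrix()
    return p@R.T+np.array(c["xyz"])
E
python3 - <<'E'
from h import *
ims=[]
for n in("side","top"):
    c=cam(n); cv2.imwrite(f"pics/{n}0.png",c["img"][...,::-1]); print(n,c["camera_matrix"],c["xyz"],c["rotation"],[k for k in c])
    np.savez(f"{n}0.npz",img=c["img"],P=pts(c),d=c["depth"])
print(ctrl.get_state())
E
```

```text
side [[433.37663938   0.         312.38996611]
 [  0.         433.37663938 199.57559929]
 [  0.           0.           1.        ]] [0.18431411 0.63663646 0.62869089] [-0.13868257  0.44718675  0.84529755 -0.25741641] ['img', 'depth', 'camera_matrix', 'xyz', 'rotation']
top [[422.48958906   0.         316.83155926]
 [  0.         422.48958906 199.04075153]
 [  0.           0.           1.        ]] [ 3.87495177e-01 -3.24160541e-04  1.04580347e+00] [ 0.08589201 -0.08059877 -0.68104315  0.72270785] ['img', 'depth', 'camera_matrix', 'xyz', 'rotation']
{'time': 0.1, 'qpos': array([-1.49996711e+00,  2.87103227e-01,  1.57806347e+00,  5.61774381e-06,
        1.27860012e+00, -1.50008884e-01]), 'dq': array([ 5.50421012e-05, -5.39840599e-04, -2.80104691e-03,  8.38326092e-04,
        1.95749680e-03, -1.15149066e-03]), 'joint_efforts': array([ 3.40486631e-04, -4.07297087e+01, -2.93700063e+01, -1.62791839e-04,
        3.43252424e-03, -1.77975693e-06]), 'eef_pos': array([ 0.14783791, -0.657989  ,  0.23005027]), 'tcp_rot': array([ 9.93909510e-01,  1.10193939e-01,  4.57129716e-05, -1.08612362e-03]), 'contact_force': array([-0.47239636, -0.06360898, -0.04561021]), 'wrist_torque': array([0.03845694, 0.06335399, 0.0110641 ]), 'finger_force': 0.0, 'opening': 0.9985729305221008}
```

View pics/side0.png

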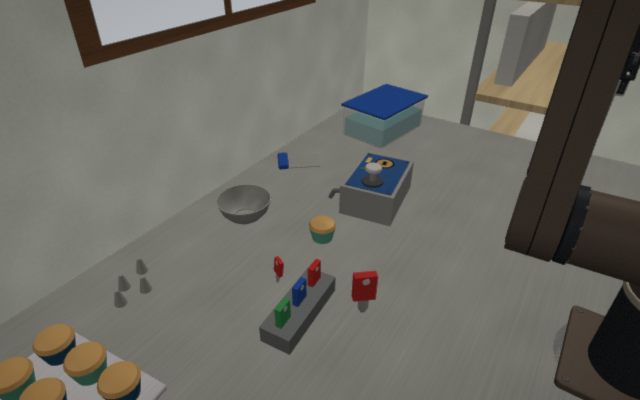

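View pics/top0.png

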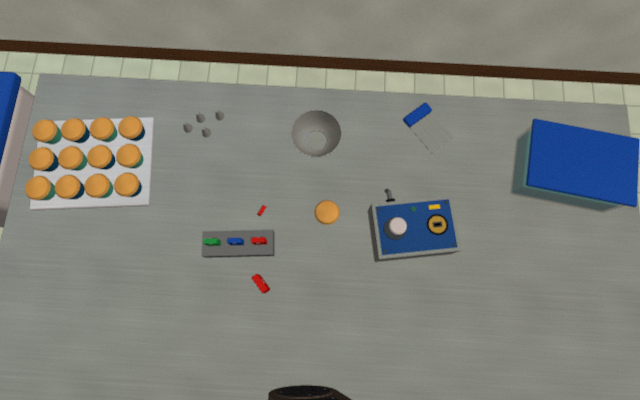

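Side view: red keys at (278,267) small, (314,272) in the block, and (365,286) large. In the top view they are at (262,210), (259,240) and (261,284). The one standing in the block beside blue and green is middle-sized and fits. The console is at top (415,228), with the white plunger at (397,227) and the lock at (438,225).

Run:
```python
from h import *
for n in("top","side"):
    z=np.load(n+"0.npz");im=z["img"];P=z["P"];d=z["d"]
    hsv=cv2.cvtColor(im,cv2.COLOR_RGB2HSV);H,S,V=[hsv[...,i].astype(int) for i in range(3)]
    M={"red":((H<8)|(H>172))&(S>150)&(V>60),"blue":(H>105)&(H<130)&(S>140)&(V>40),"green":(H>50)&(H<75)&(S>120),"white":(S<40)&(V>165),"brass":(H>14)&(H<30)&(S>110)&(V>90)}
    for k,m in M.items():
        N,L,st,ce=cv2.connectedComponentsWithStats((m&(d>0)).astype(np.uint8))
        for i in range(1,N):
            if st[i,4]<12 or st[i,4]>3000: continue
            q=P[L==i]
            if not(.2<np.median(q[:,0])<.9 and abs(np.median(q[:,1]))<.65): continue
            zt=np.percentile(q[:,2],95);t=q[q[:,2]>zt-.006]
            (c,wh,a)=cv2.minAreaRect((t[:,:2]*1000).astype(np.float32))
            print(n,k,ce[i].round(),st[i,4],"ztop %.3f"%zt,"rect",np.round(c,1),np.round(wh,1),round(a,1),"mean",t.mean(0).round(4))
    if n=="top":
        for nm,zr,box in(("block",(.028,.042),(190,220,285,265)),("console",(.072,.09),(360,190,470,270))):
            m=np.zeros(d.shape,bool);m[box[1]:box[3],box[0]:box[2]]=1
            q=P[m&(P[...,2]>zr[0])&(P[...,2]<zr[1])]
            print(nm,cv2.minAreaRect((q[:,:2]*1000).astype(np.float32)),np.median(q[:,2]))
    im=im[...,::-1]
    c=im[195:300,195:300] if n=="top" else im[245:350,250:390]
    cv2.imwrite(f"c_{n}.png",cv2.resize(c,None,fx=3.6,fy=3.6,interpolation=2))
z=np.load("top0.npz")["img"][...,::-1]
a=cv2.imread("c_top.png");b=cv2.resize(z[190:265,360:470],None,fx=3.6,fy=3.6,interpolation=2)
b=cv2.copyMakeBorder(b,0,a.shape[0]-b.shape[0],0,0,0);cv2.imwrite("pics/crop.png",np.hstack([a,b]))
```

```text
top red [262. 210.] 39 ztop 0.058 rect [591.  145.6] [ 8.2 22.5] 58.9 mean [0.5903 0.1458 0.0552]
top red [259. 240.] 97 ztop 0.082 rect [514.6 144.4] [10.4 30.2] 3.5 mean [0.5149 0.1442 0.0795]
top red [260. 283.] 159 ztop 0.098 rect [417.8 129.3] [41.4 14.2] 41.1 mean [0.4178 0.1295 0.0954]
top blue [417. 114.] 297 ztop 0.019 rect [ 880.  -235.2] [28.1 78.7] 40.9 mean [ 0.8801 -0.2352  0.0164]
top blue [416. 227.] 2572 ztop 0.084 rect [ 568.5 -218.4] [111.8 171.5] 9.6 mean [ 0.5659 -0.2188  0.0809]
top blue [235. 241.] 101 ztop 0.081 rect [510.6 199.6] [12.  30.3] 3.2 mean [0.5112 0.1995 0.0795]
top green [212. 241.] 92 ztop 0.081 rect [506.  253.9] [ 9.8 29.5] 3.3 mean [0.506  0.2533 0.0794]
top white [ 88. 122.] 50 ztop 0.015 rect [810.8 628.2] [29.4 23.1] 43.0 mean [0.8064 0.6292 0.0125]
top white [398. 225.] 190 ztop 0.128 rect [ 559.7 -169.1] [33.2 33.7] 23.4 mean [ 0.5597 -0.1692  0.1252]
top brass [130. 127.] 414 ztop 0.061 rect [784.5 496.4] [53.2 50.7] 13.8 mean [0.7849 0.4966 0.0577]
top brass [ 73. 129.] 422 ztop 0.061 rect [769.8 640.1] [53.7 51.1] 1.2 mean [0.7689 0.63
[... 2239 characters left out ...]
 69 ztop 0.085 rect [ 575.6 -268.5] [37.7 35.5] 26.4 mean [ 0.5747 -0.2701  0.0832]
side brass [322. 224.] 364 ztop 0.050 rect [598.   -9.7] [50.9 53.6] 67.3 mean [ 0.5969 -0.0079  0.0474]
side brass [ 53. 339.] 947 ztop 0.062 rect [785.7 497. ] [53.1 53.6] 36.0 mean [0.7831 0.498  0.0591]
side brass [ 84. 359.] 1065 ztop 0.062 rect [711.3 490.6] [53.7 54.1] 17.7 mean [0.7088 0.4906 0.059 ]
side brass [ 14. 373.] 892 ztop 0.062 rect [774.4 561.3] [37.4 55.7] 65.1 mean [0.7733 0.5641 0.0591]
side brass [118. 380.] 1202 ztop 0.062 rect [636.5 483.1] [52.5 52.3] 53.4 mean [0.6346 0.4834 0.0589]
side brass [ 44. 390.] 772 ztop 0.062 rect [708.3 554.2] [55.6 35.9] 36.7 mean [0.7057 0.5558 0.0594]
```

View pics/crop.png

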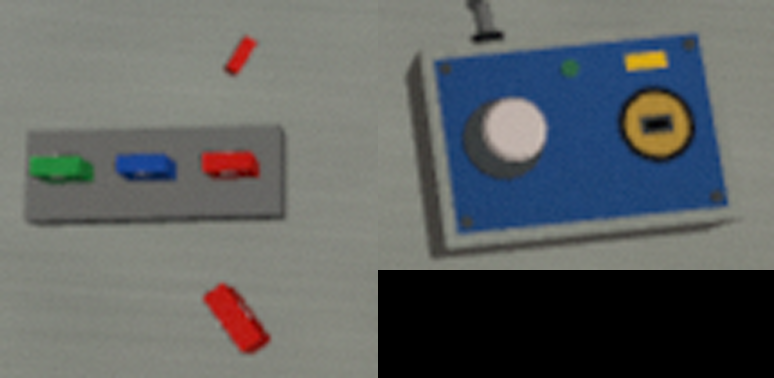

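The crop confirms it: three red keys, small at (262,210), middle in the block at (259,240), and large at (261,284). The middle-sized one in the block is meant. The lock's slot is parallel to the console's y axis. First I press the plunger with the gripper shut.

```bash
cat > go.py <<'E'
import sys; from h import *
from scipy.spatial.transform import Rotation as Q
x,y,z,yaw=map(float,sys.argv[1:5])   # mm, yaw of tool y axis, deg
s=ctrl.get_state();R=Q.from_quat(s["tcp_rot"]).as_matrix()
d=R.T@(np.array([x,y,z])/10-s["eef_pos"]*100)
cur=np.degrees(np.arctan2(R[1,1],R[0,1]));print("d cm",d.round(2),"twist",round((cur-yaw+180)%360-180,2),"cur",cur.round(2),"tilt",R[:,2].round(4),"pos",(s["eef_pos"]*1e3).round(1),"F",s["contact_force"].round(2),"M",s["wrist_torque"].round(3),"op",round(s["opening"],3),"q",s["qpos"].round(2),"t",s["time"])
E
python3 go.py 559.5 -168.7 150 5
python3 -m pendant '[{"dx":5,"dy":-3.9,"twist":-8},{"dx":10,"dy":-7.7,"twist":-16},{"dx":15,"dy":-11.6,"twist":-24},{"dx":20,"dy":-15.5,"twist":-32},{"dx":25,"dy":-19.4,"twist":-40},{"dx":30,"dy":-23.2,"twist":-48},{"dx":35,"dy":-27.1,"twist":-56},{"dx":40,"dy":-31,"twist":-64},{"dx":45,"dy":-34.8,"twist":-72},{"dx":50.8,"dy":-38.7,"twist":-82}]' 0 20; python3 go.py 559.5 -168.7 135 5
```

```text
d cm [ 50.88 -38.71   8.11] twist -82.35 cur -77.35 tilt [-1.0e-04  2.2e-03 -1.0e+00] pos [ 147.8 -658.   230.1] F [-0.47 -0.06 -0.05] M [0.038 0.063 0.011] op 0.999 q [-1.5   0.29  1.58  0.    1.28 -0.15] t 0.1
d cm [ 50.88 -38.7    9.61] twist -82.35 cur -77.35 tilt [-1.0e-04  2.2e-03 -1.0e+00] pos [ 147.8 -658.   230.1] F [-0.47 -0.06 -0.05] M [0.038 0.063 0.011] op 0.999 q [-1.5   0.29  1.58  0.    1.28 -0.15] t 0.1$[0]: bad value
```

```bash
python3 -m pendant '[{"dx":5.0,"dy":-3.9,"dz":0.0,"twist":-8.0},{"dx":10.0,"dy":-7.7,"dz":0.0,"twist":-16.0},{"dx":15.0,"dy":-11.6,"dz":0.0,"twist":-24.0},{"dx":20.0,"dy":-15.5,"dz":0.0,"twist":-32.0},{"dx":25.0,"dy":-19.4,"dz":0.0,"twist":-40.0},{"dx":30.0,"dy":-23.2,"dz":0.0,"twist":-48.0},{"dx":35.0,"dy":-27.1,"dz":0.0,"twist":-56.0},{"dx":40.0,"dy":-31.0,"dz":0.0,"twist":-64.0},{"dx":45.0,"dy":-34.8,"dz":0.0,"twist":-72.0},{"dx":50.8,"dy":-38.7,"dz":0.0,"twist":-82.0}]' 0 20; python3 go.py 559.5 -168.7 135 5
```

```text
time: 1.35
eef_pos: [0.5501, -0.1778, 0.231]
tcp_rot: [0.676, 0.737, -0.0, -0.0]
contact_force: [1.2, -1.8, 0.9]
opening: -0.004
finger_force: 0.0
d cm [0.83 1.02 9.6 ] twist -0.03 cur 4.97 tilt [-4.e-04 -0.e+00 -1.e+00] pos [ 550.1 -177.8  231. ] F [ 1.17 -1.76  0.86] M [ 0.059 -0.03  -0.017] op -0.004 q [-0.49  0.08  1.82 -0.    1.25 -0.57] t 1.35
```

```bash
python3 -m pendant '[{"dx":0.0,"dy":0.0,"dz":4.0,"twist":0.0},{"dx":0.0,"dy":0.0,"dz":8.0,"twist":0.0},{"dx":0.0,"dy":0.0,"dz":9.0,"twist":0.0},{"dx":0.0,"dy":0.0,"dz":9.0,"twist":0.0},{"dx":0.0,"dy":0.0,"dz":9.0,"twist":0.0}]'; python3 go.py 559.5 -168.7 108 5
```

```text
time: 1.98
eef_pos: [0.5505, -0.1807, 0.1435]
tcp_rot: [0.678, 0.735, 0.0, 0.002]
contact_force: [-0.1, -0.2, -0.6]
opening: 0.003
finger_force: 0.0
d cm [1.13 0.99 3.55] twist -0.38 cur 4.62 tilt [ 0.0032 -0.0017 -1.    ] pos [ 550.5 -180.7  143.5] F [-0.08 -0.22 -0.65] M [ 0.047 -0.044 -0.035] op 0.003 q [-0.49  0.16  1.89  0.    1.08 -0.57] t 1.975
```

```bash
python3 -m pendant '[{"dx":1.1,"dy":1.0,"dz":0.0,"twist":0.0},{"dx":1.1,"dy":1.0,"dz":0.0,"twist":0.0},{"dx":1.1,"dy":1.0,"dz":1.5,"twist":0.0},{"dx":1.1,"dy":1.0,"dz":2.2,"twist":0.0},{"dx":1.1,"dy":1.0,"dz":2.8,"twist":0.0},{"dx":1.1,"dy":1.0,"dz":3.3,"twist":0.0},{"dx":1.1,"dy":1.0,"dz":3.3,"twist":0.0}]'; python3 go.py 559.5 -168.7 108 5
```

```text
time: 2.85
eef_pos: [0.5587, -0.168, 0.11]
tcp_rot: [0.678, 0.735, 0.0, -0.0]
contact_force: [-2.3, 1.5, 9.7]
opening: -0.004
finger_force: 5.0
d cm [-0.07  0.07  0.2 ] twist -0.36 cur 4.64 tilt [-3.e-04  6.e-04 -1.e+00] pos [ 558.7 -168.   110. ] F [-2.3   1.52  9.65] M [0.392 0.425 0.023] op -0.004 q [-0.47  0.22  1.9   0.    1.03 -0.55] t 2.85
```

```bash
python3 -m pendant '[{"dx":0.0,"dy":0.0,"dz":0.2,"twist":0.0},{"dx":0.0,"dy":0.0,"dz":0.3,"twist":0.0},{"dx":0.0,"dy":0.0,"dz":0.3,"twist":0.0},{"dx":0.0,"dy":0.0,"dz":0.3,"twist":0.0}]'; python3 go.py 559.5 -168.7 108 5
```

```text
time: 3.35
eef_pos: [0.5589, -0.1681, 0.1099]
tcp_rot: [0.678, 0.735, -0.0, -0.0]
contact_force: [-7.9, 4.6, 21.4]
opening: 0.001
finger_force: 10.6
d cm [-0.07  0.05  0.19] twist -0.34 cur 4.66 tilt [-7.e-04  4.e-04 -1.e+00] pos [ 558.9 -168.1  109.9] F [-7.9   4.58 21.4 ] M [0.754 1.406 0.047] op 0.001 q [-0.47  0.22  1.9   0.    1.03 -0.55] t 3.35
```

The plunger is at its stop: force rose from 9.7 to 21 N with no more travel. Next I rise and go to the red key.

```bash
python3 -m pendant '[{"dx":0.0,"dy":0.0,"dz":-5.0,"twist":0.0},{"dx":0.0,"dy":0.0,"dz":-8.0,"twist":0.0},{"dx":5.0,"dy":0.0,"dz":-8.0,"twist":0.0},{"dx":11.0,"dy":-0.9,"dz":-8.0,"twist":0.0},{"dx":16.5,"dy":-1.3,"dz":-8.0,"twist":0.0},{"dx":22.0,"dy":-1.8,"dz":-8.0,"twist":0.0},{"dx":27.5,"dy":-1.8,"dz":-8.0,"twist":0.0},{"dx":31.5,"dy":-1.8,"dz":-8.0,"twist":0.0},{"dx":31.5,"dy":-1.8,"dz":-8.0,"twist":0.0},{"dx":31.5,"dy":-1.8,"dz":-8.0,"twist":0.0}]' 60; python3 go.py 515.2 145.2 110 4.75
python3 - <<'E'
from h import *
s=ctrl.get_state()
c=cam("side");cv2.imwrite("pics/side1.png",c["img"][...,::-1])
E
```

```text
time: 4.6
eef_pos: [0.5146, 0.144, 0.1845]
tcp_rot: [0.678, 0.735, -0.001, -0.0]
contact_force: [-0.4, 1.2, -0.6]
opening: 0.599
finger_force: 0.0
d cm [0.12 0.08 7.45] twist -0.09 cur 4.66 tilt [-1.4e-03 -7.0e-04 -1.0e+00] pos [514.6 144.  184.5] F [-0.36  1.21 -0.56] M [ 0.011 -0.034 -0.036] op 0.599 q [ 0.08  0.02  1.96 -0.    1.16  0.  ] t 4.6
```

```bash
python3 -m pendant '[{"dx":0.1,"dy":0.1,"dz":3.0,"twist":0.0},{"dx":0.1,"dy":0.1,"dz":7.0,"twist":0.0},{"dx":0.1,"dy":0.1,"dz":11.0,"twist":0.0},{"dx":0.1,"dy":0.1,"dz":13.0,"twist":0.0},{"dx":0.1,"dy":0.1,"dz":14.0,"twist":0.0},{"dx":0.1,"dy":0.1,"dz":14.0,"twist":0.0},{"dx":0.1,"dy":0.1,"dz":14.0,"twist":0.0}]' 45; python3 go.py 515.2 145.2 44 4.75
```

```text
time: 5.52
eef_pos: [0.517, 0.1453, 0.0466]
tcp_rot: [0.678, 0.735, 0.001, 0.001]
contact_force: [0.7, 0.6, 1.2]
opening: 0.451
finger_force: 0.0
d cm [-0.   -0.18  0.26] twist -0.13 cur 4.62 tilt [ 2.3e-03  2.0e-04 -1.0e+00] pos [517.  145.3  46.6] F [0.73 0.59 1.24] M [0.049 0.006 0.066] op 0.451 q [ 0.09  0.22  2.04 -0.    0.89  0.  ] t 5.525
```

View pics/side1.png

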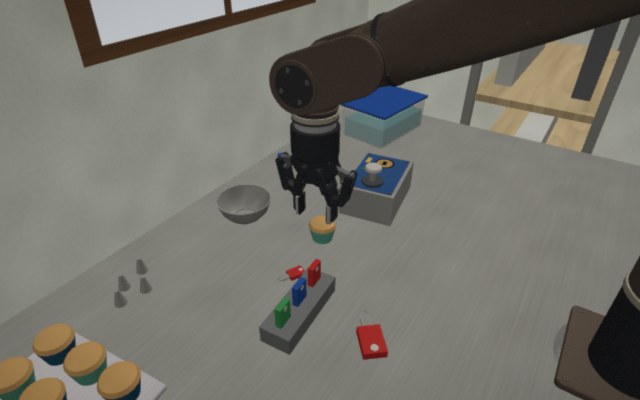

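The side picture shows the two loose red keys now lying flat, small at (295,272) and large at (372,340). The red key in the block at (314,272) is untouched and upright. Now I close on it.

```bash
python3 -m pendant '[{"dx":0.0,"dy":-0.2,"dz":0.2,"twist":0.0},{"dx":0.0,"dy":-0.2,"dz":0.2,"twist":0.0},{"dx":0.0,"dy":-0.2,"dz":0.2,"twist":0.0},{"dx":0.0,"dy":-0.2,"dz":0.2,"twist":0.0},{"dx":0.0,"dy":-0.2,"dz":0.2,"twist":0.0},{"dx":0.0,"dy":-0.2,"dz":0.2,"twist":0.0},{"dx":0.0,"dy":-0.2,"dz":0.2,"twist":0.0},{"dx":0.0,"dy":-0.2,"dz":0.2,"twist":0.0}]' 0 80; python3 go.py 515.2 145.2 44 4.75
```

```text
time: 6.52
eef_pos: [0.5145, 0.1455, 0.044]
tcp_rot: [0.678, 0.735, 0.001, 0.0]
contact_force: [0.8, 0.1, 5.3]
opening: 0.137
finger_force: 78.5
d cm [-0.04  0.06  0.  ] twist -0.1 cur 4.65 tilt [ 1.4e-03  2.0e-04 -1.0e+00] pos [514.5 145.5  44. ] F [0.76 0.09 5.33] M [ 0.068 -0.081 -0.049] op 0.137 q [0.09 0.22 2.04 0.   0.88 0.  ] t 6.525
```

```bash
python3 -m pendant '[{"dx":0.0,"dy":0.0,"dz":-1.0,"twist":0.0},{"dx":0.0,"dy":0.0,"dz":-2.5,"twist":0.0},{"dx":0.0,"dy":0.0,"dz":-4.0,"twist":0.0},{"dx":0.0,"dy":0.0,"dz":-9.0,"twist":0.0},{"dx":0.0,"dy":0.0,"dz":-15.0,"twist":0.0},{"dx":0.0,"dy":0.0,"dz":-15.0,"twist":0.0},{"dx":0.0,"dy":0.0,"dz":-15.0,"twist":0.0}]'; python3 go.py 576 -267 190 9.25
```

```text
time: 7.4
eef_pos: [0.5128, 0.1454, 0.1929]
tcp_rot: [0.678, 0.735, -0.001, -0.001]
contact_force: [-0.9, 0.3, -0.9]
opening: 0.125
finger_force: 79.2
d cm [-41.61   2.95   0.29] twist -4.59 cur 4.66 tilt [-2.1e-03 -2.0e-04 -1.0e+00] pos [512.8 145.4 192.9] F [-0.91  0.33 -0.95] M [0.015 0.041 0.003] op 0.125 q [ 0.09  0.01  1.96 -0.    1.17  0.  ] t 7.4
```

```bash
python3 -m pendant '[{"dx":-2.5,"dy":0.2,"dz":0.0,"twist":-0.5},{"dx":-7.0,"dy":0.5,"dz":0.0,"twist":-1.0},{"dx":-12.0,"dy":0.9,"dz":0.0,"twist":-1.5},{"dx":-17.5,"dy":1.2,"dz":0.0,"twist":-2.0},{"dx":-23.0,"dy":1.6,"dz":0.0,"twist":-2.5},{"dx":-28.5,"dy":2.0,"dz":0.0,"twist":-3.0},{"dx":-34.0,"dy":2.4,"dz":0.0,"twist":-3.5},{"dx":-38.0,"dy":2.7,"dz":0.0,"twist":-4.0},{"dx":-40.5,"dy":2.9,"dz":0.0,"twist":-4.6},{"dx":-41.6,"dy":2.9,"dz":0.0,"twist":-4.6}]'; 
python3 -m pendant '[{"dx":0.0,"dy":0.0,"dz":2.0,"twist":0.0},{"dx":0.0,"dy":0.0,"dz":4.0,"twist":0.0},{"dx":0.0,"dy":0.0,"dz":4.0,"twist":0.0},{"dx":0.0,"dy":0.0,"dz":4.0,"twist":0.0}]'
python3 go.py 576 -267 130 9.25
python3 - <<'E'
from h import *
for n in("side","top"):
    c=cam(n);np.savez(n+"2.npz",img=c["img"],P=pts(c),d=c["depth"])
    im=c["img"][...,::-1]
    im=im[80:230,300:460] if n=="side" else im[180:280,350:510]
    cv2.imwrite(f"c{n}.png",cv2.resize(im,(400,int(im.shape[0]*2.5)),interpolation=2))
a,b=cv2.imread("cside.png"),cv2.imread("ctop.png")
b=cv2.copyMakeBorder(b,0,a.shape[0]-b.shape[0],0,0,0);cv2.imwrite("pics/over.png",np.hstack([a,b]))
E
```

```text
time: 8.65
eef_pos: [0.575, -0.2673, 0.1902]
tcp_rot: [0.648, 0.761, -0.0, -0.003]
contact_force: [0.9, 0.3, -0.8]
opening: 0.129
finger_force: 79.2
time: 9.15
eef_pos: [0.5765, -0.2661, 0.153]
tcp_rot: [0.647, 0.762, -0.0, -0.0]
contact_force: [0.4, 0.0, 0.2]
opening: 0.128
finger_force: 79.2
d cm [-0.08 -0.07  2.3 ] twist 0.05 cur 9.3 tilt [-5.e-04  4.e-04 -1.e+00] pos [ 576.5 -266.1  153. ] F [0.39 0.02 0.18] M [-0.015 -0.01   0.072] op 0.128 q [-0.59  0.27  1.74  0.    1.13 -0.75] t 9.15
```

View pics/over.png

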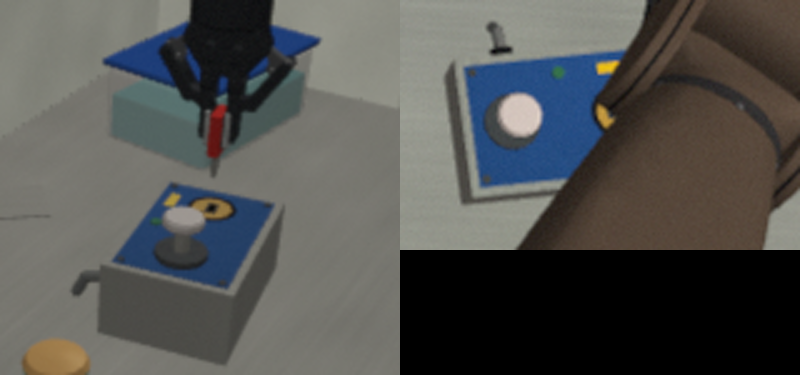

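The key is upright in the grip. In the side half its tip is at crop (214,174), right above the slot at (213,208); the top half shows only the arm over the lock. I descend in steps and watch the force.

```bash
python3 -m pendant '[{"dx":0.0,"dy":0.0,"dz":2.0,"twist":0.0},{"dx":0.0,"dy":0.0,"dz":3.5,"twist":0.0},{"dx":0.0,"dy":0.0,"dz":4.0,"twist":0.0},{"dx":0.0,"dy":0.0,"dz":4.3,"twist":0.0},{"dx":0.0,"dy":0.0,"dz":4.3,"twist":0.0},{"dx":0.0,"dy":0.0,"dz":4.3,"twist":0.0}]'
python3 go.py 576 -267 89 9.25
```

```text
time: 10.0
eef_pos: [0.5769, -0.2671, 0.111]
tcp_rot: [0.648, 0.762, 0.0, 0.001]
contact_force: [0.8, 0.4, 0.2]
opening: 0.129
finger_force: 79.1
d cm [ 0.03 -0.09  2.2 ] twist 0.0 cur 9.25 tilt [ 1.e-03 -6.e-04 -1.e+00] pos [ 576.9 -267.1  111. ] F [0.76 0.4  0.2 ] M [-0.004 -0.045  0.012] op 0.129 q [-0.59  0.32  1.77  0.    1.05 -0.75] t 10.0
```

```bash
python3 -m pendant '[{"dx":0.0,"dy":0.0,"dz":0.3,"twist":0.0},{"dx":0.0,"dy":0.0,"dz":0.5,"twist":0.0},{"dx":0.0,"dy":0.0,"dz":0.7,"twist":0.0},{"dx":0.0,"dy":0.0,"dz":0.7,"twist":0.0}]'
python3 go.py 576 -267 89 9.25
```

```text
time: 10.5
eef_pos: [0.5761, -0.2667, 0.1028]
tcp_rot: [0.648, 0.762, -0.0, -0.001]
contact_force: [-1.1, 0.1, -0.5]
opening: 0.133
finger_force: 79.3
d cm [-0.03 -0.01  1.38] twist 0.0 cur 9.25 tilt [-1.1e-03  4.0e-04 -1.0e+00] pos [ 576.1 -266.7  102.8] F [-1.08  0.06 -0.52] M [-0.069  0.301  0.011] op 0.133 q [-0.59  0.33  1.77 -0.    1.04 -0.75] t 10.5
```

```bash
python3 -m pendant '[{"dx":0.0,"dy":0.0,"dz":0.3,"twist":0.0},{"dx":0.0,"dy":0.0,"dz":0.5,"twist":0.0},{"dx":0.0,"dy":0.0,"dz":0.7,"twist":0.0},{"dx":0.0,"dy":0.0,"dz":0.7,"twist":0.0}]'
python3 go.py 576 -267 89 9.25
```

```text
time: 11.0
eef_pos: [0.5764, -0.2671, 0.0991]
tcp_rot: [0.648, 0.762, -0.001, -0.001]
contact_force: [-7.4, 2.3, 11.9]
opening: 0.13
finger_force: 81.3
d cm [ 0.01 -0.03  1.01] twist 0.03 cur 9.28 tilt [-0.0016 -0.     -1.    ] pos [ 576.4 -267.1   99.1] F [-7.35  2.25 11.91] M [0.417 1.422 0.02 ] op 0.13 q [-0.59  0.34  1.77 -0.    1.04 -0.75] t 11.0
```

```bash
python3 -m pendant '[{"dx":0.0,"dy":0.0,"dz":0.1,"twist":2.0},{"dx":0.0,"dy":0.0,"dz":0.1,"twist":-2.0},{"dx":0.0,"dy":0.0,"dz":0.2,"twist":2.0},{"dx":0.0,"dy":0.0,"dz":0.2,"twist":-2.0},{"dx":0.0,"dy":0.0,"dz":0.2,"twist":0.0}]'
python3 go.py 576 -267 89 9.25
```

```text
time: 11.62
eef_pos: [0.5764, -0.2669, 0.0972]
tcp_rot: [0.648, 0.762, -0.0, -0.001]
contact_force: [-8.4, 2.9, 12.4]
opening: 0.13
finger_force: 81.0
d cm [-0.   -0.04  0.82] twist -0.0 cur 9.25 tilt [-1.5e-03  1.0e-04 -1.0e+00] pos [ 576.4 -266.9   97.2] F [-8.44  2.9  12.36] M [0.444 1.375 0.007] op 0.13 q [-0.59  0.34  1.77 -0.    1.03 -0.75] t 11.625
```

```bash
python3 -m pendant '[{"dx":0.0,"dy":0.0,"dz":0.1,"twist":2.0},{"dx":0.0,"dy":0.0,"dz":0.2,"twist":-2.0},{"dx":0.0,"dy":0.0,"dz":0.3,"twist":2.0},{"dx":0.0,"dy":0.0,"dz":0.3,"twist":-2.0},{"dx":0.0,"dy":0.0,"dz":0.3,"twist":2.0},{"dx":0.0,"dy":0.0,"dz":0.3,"twist":-2.0},{"dx":0.0,"dy":0.0,"dz":0.3,"twist":0.0}]'
python3 go.py 576 -267 89 9.25
```

```text
time: 12.5
eef_pos: [0.5762, -0.2668, 0.0928]
tcp_rot: [0.648, 0.762, -0.0, -0.001]
contact_force: [-5.1, 2.1, 7.1]
opening: 0.126
finger_force: 80.4
d cm [-0.01 -0.03  0.38] twist -0.02 cur 9.23 tilt [-1.3e-03  4.0e-04 -1.0e+00] pos [ 576.2 -266.8   92.8] F [-5.12  2.07  7.12] M [0.3   1.044 0.022] op 0.126 q [-0.59  0.34  1.77 -0.    1.03 -0.75] t 12.5
```

```bash
python3 -m pendant '[{"dx":0.0,"dy":0.0,"dz":0.1,"twist":2.0},{"dx":0.0,"dy":0.0,"dz":0.2,"twist":-2.0},{"dx":0.0,"dy":0.0,"dz":0.3,"twist":2.0},{"dx":0.0,"dy":0.0,"dz":0.4,"twist":-2.0},{"dx":0.0,"dy":0.0,"dz":0.4,"twist":0.0},{"dx":0.0,"dy":0.0,"dz":0.4,"twist":0.0}]'
python3 go.py 576 -267 89 9.25
```

```text
time: 13.25
eef_pos: [0.5762, -0.2668, 0.089]
tcp_rot: [0.648, 0.762, -0.0, -0.001]
contact_force: [-6.2, 1.2, 7.9]
opening: 0.13
finger_force: 80.5
d cm [-0.02 -0.03  0.  ] twist 0.01 cur 9.26 tilt [-1.6e-03  5.0e-04 -1.0e+00] pos [ 576.2 -266.8   89. ] F [-6.23  1.18  7.89] M [0.317 1.163 0.018] op 0.13 q [-0.59  0.35  1.78 -0.    1.02 -0.75] t 13.25
```

```bash
python3 -m pendant '[{"dx":0.0,"dy":0.0,"dz":0.1,"twist":2.0},{"dx":0.0,"dy":0.0,"dz":0.2,"twist":-2.0},{"dx":0.0,"dy":0.0,"dz":0.3,"twist":2.0},{"dx":0.0,"dy":0.0,"dz":0.3,"twist":-2.0},{"dx":0.0,"dy":0.0,"dz":0.3,"twist":0.0},{"dx":0.0,"dy":0.0,"dz":0.3,"twist":0.0}]'
python3 go.py 576 -267 89 9.25
python3 - <<'E'
from h import *
c=cam("side");im=c["img"][...,::-1][110:200,330:450]
cv2.imwrite("pics/home.png",cv2.resize(im,None,fx=5,fy=5,interpolation=2))
E
```

```text
time: 14.0
eef_pos: [0.5764, -0.2669, 0.0889]
tcp_rot: [0.648, 0.762, -0.001, -0.001]
contact_force: [-10.6, 5.5, 19.2]
opening: 0.128
finger_force: 82.2
d cm [-0.   -0.04 -0.01] twist 0.04 cur 9.29 tilt [-2.5e-03  6.0e-04 -1.0e+00] pos [ 576.4 -266.9   88.9] F [-10.64   5.49  19.19] M [0.831 2.054 0.016] op 0.128 q [-0.59  0.35  1.78 -0.    1.02 -0.75] t 14.0
```

View pics/home.png

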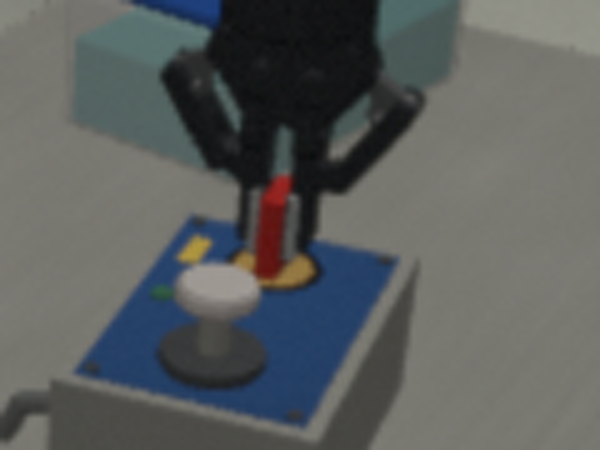

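The key is home: its head sits on the brass at crop (268,275), with 19 N down and no further travel. I ease the push to a few newtons and turn clockwise, which is positive twist with the tool's z down.

```bash
python3 -m pendant '[{"dx":0.0,"dy":0.0,"dz":-0.2,"twist":0.0},{"dx":0.0,"dy":0.0,"dz":-0.2,"twist":6.0},{"dx":0.0,"dy":0.0,"dz":-0.2,"twist":12.0},{"dx":0.0,"dy":0.0,"dz":-0.2,"twist":18.0},{"dx":0.0,"dy":0.0,"dz":-0.2,"twist":24.0},{"dx":0.0,"dy":0.0,"dz":-0.2,"twist":30.0},{"dx":0.0,"dy":0.0,"dz":-0.2,"twist":36.0},{"dx":0.0,"dy":0.0,"dz":-0.2,"twist":42.0},{"dx":0.0,"dy":0.0,"dz":-0.2,"twist":45.0},{"dx":0.0,"dy":0.0,"dz":-0.2,"twist":45.0}]'
python3 go.py 576.3 -266.9 89 -80.75
```

```text
time: 15.3
eef_pos: [0.5754, -0.2669, 0.089]
tcp_rot: [0.89, 0.456, -0.002, -0.001]
contact_force: [-10.0, 2.7, 12.7]
opening: 0.124
finger_force: 81.3
d cm [ 0.05  0.07 -0.  ] twist 45.03 cur -35.72 tilt [-4.2e-03  9.0e-04 -1.0e+00] pos [ 575.4 -266.9   89. ] F [-10.04   2.69  12.71] M [0.571 1.812 0.017] op 0.124 q [-0.59  0.35  1.78 -0.    1.02  0.03] t 15.3
```

```bash
python3 -m pendant '[{"dx":0.0,"dy":0.0,"dz":0.0,"twist":6.0},{"dx":0.0,"dy":0.0,"dz":0.0,"twist":12.0},{"dx":0.0,"dy":0.0,"dz":0.0,"twist":18.0},{"dx":0.0,"dy":0.0,"dz":0.0,"twist":24.0},{"dx":0.0,"dy":0.0,"dz":0.0,"twist":30.0},{"dx":0.0,"dy":0.0,"dz":0.0,"twist":36.0},{"dx":0.0,"dy":0.0,"dz":0.0,"twist":42.0},{"dx":0.0,"dy":0.0,"dz":0.0,"twist":48.0},{"dx":0.0,"dy":0.0,"dz":0.0,"twist":51.0},{"dx":0.0,"dy":0.0,"dz":0.0,"twist":51.0}]'
python3 go.py 576.3 -266.9 89 -80.75
python3 - <<'E'
from h import *
c=cam("side");im=c["img"][...,::-1][110:200,330:450]
cv2.imwrite("pics/turned.png",cv2.resize(im,None,fx=5,fy=5,interpolation=2))
E
```

```text
time: 16.55
eef_pos: [0.5752, -0.2657, 0.089]
tcp_rot: [1.0, 0.029, -0.003, -0.002]
contact_force: [-11.2, 5.4, 15.0]
opening: 0.131
finger_force: 81.6
d cm [ 0.1   0.13 -0.  ] twist -5.97 cur -86.72 tilt [-0.0053  0.0034 -1.    ] pos [ 575.2 -265.7   89. ] F [-11.2    5.38  14.96] M [1.073 1.949 0.116] op 0.131 q [-0.59  0.35  1.78 -0.    1.02  0.92] t 16.55
```

View pics/turned.png

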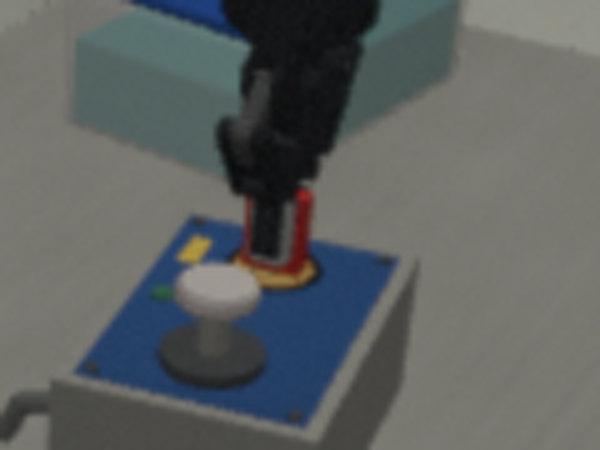

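The picture shows the key turned a quarter and still gripped, its head on the brass at crop (280,260). I twist a little further to be sure it is hard on the stop.

```bash
python3 -m pendant '[{"dx":0.0,"dy":0.0,"dz":0.0,"twist":2.0},{"dx":0.0,"dy":0.0,"dz":0.0,"twist":4.0},{"dx":0.0,"dy":0.0,"dz":0.0,"twist":4.0},{"dx":0.0,"dy":0.0,"dz":0.0,"twist":4.0},{"dx":0.0,"dy":0.0,"dz":0.0,"twist":4.0}]'
python3 go.py 576.3 -266.9 89 -80.75
```

```text
time: 17.23
eef_pos: [0.5752, -0.2656, 0.0889]
tcp_rot: [1.0, -0.005, -0.003, -0.002]
contact_force: [-11.2, 5.9, 15.1]
opening: 0.134
finger_force: 81.6
d cm [ 0.11  0.13 -0.01] twist -9.87 cur -90.62 tilt [-0.0054  0.0032 -1.    ] pos [ 575.2 -265.6   88.9] F [-11.19   5.89  15.12] M [1.13  1.895 0.321] op 0.134 q [-0.59  0.35  1.78 -0.    1.02  0.99] t 17.225
```

Torque jumped from 0.12 to 0.32 N m, well above the spring's 0.09, so the key is at the stop.

```bash
python3 -c "
from plant import ctrl
print(ctrl.sign_off())"
```

```text
the job is handed in; nothing more can be done
None
```

I pressed the plunger to its stop, pushed the red key fully home, turned it clockwise to the stop, and handed the job in at about 17 s with the key still gripped and held turned.

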